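Unpack the model tram from its sliding-lid box

ROBOT

A 6-joint arm with a two-finger parallel gripper is mounted at the origin on the work surface. World frame = base frame: x ahead of the robot, y to its left, z up, the work surface at z = 0. Lengths are in m, angles in rad, forces in N, time in s.
With the tool pointing down it reaches from about 0.3 to 0.775 m from the base axis. Payload 14.6 kg.
Tool frame: the origin (TCP) lies at the very end of the fingers, on their centre line; the grasp point (between the pads) lies 19 mm behind it; z points along the fingers, y is the line along which they close (so a half turn about z gives the same grasp; the last joint's range is limited). The gripper opens to 94 mm and grips with 3 to 60 N. Pads are 16 mm wide; open, the fingers measure 119 mm over their backs; the gripper's body (75 mm by 177 mm) begins 78 mm behind the grasp point.
Start: joints at [-0.067, 0.3, 1.521, -0, 1.321, -0.067], TCP at [0.55, -0, 0.205] pointing down, gripper open.
Joint ranges: [-3.03, 3.03], [-0.79, 2.21], [0.23, 2.52], [-1.04, 4.18], [0, 3.07], [-2.55, 2.55]. Speed limits (rad/s): [2.22, 2.22, 2.57, 3.14, 3.14, 3.14].

INTERFACE

Orientations are given as [roll, pitch, yaw] about the fixed x, y, z axes, in that order (R = Rz(yaw) Ry(pitch) Rx(roll)).
In Python, from station import ctrl, cams gives the robot as it stands. The module is installed in compiled form; this text tells all that it offers.
- The arm moves only by the tool arm_command, never from a script. Its argument "plan" is a list that holds one entry, the list of rows, each a list of 7 numbers: the shift along the tool's x, y, z in shares of 750 mm (1.0 is 750 mm), then the turn, a rotation vector about the tool's x, y, z in fractions of the full range, 1 being 2 rad, then the closure, from -1 (fully open) to 1 (shut). A call has 1 to 12 rows; each row is the pose to reach, as a shift and turn from the pose commanded when the call began, along the tool's axes at that moment; what a row does not reach only later rows make up. A row lasts 1/10 s, in which the tool goes at most 50 mm and 8.59 degrees, less where a joint would pass 70% of its speed; a pose out of reach is approached as far as the arm can. Shift and turn numbers lie between -1 and 1, and a call with a number outside is refused. A call with a gripper value outside its range is refused whole. The fingers move at their own pace and stop on an object; "squeeze" is the grip in N (left out, the last holds). Time passes only in rows, so rows that repeat a pose let the fingers close. It gives the time, the measured TCP pose, the force, the opening and the grip force at its end, in the units of the state.
- ctrl.get_obs(): the state, without advancing time (a new reading comes with each control period).
- cams.camera(name): name is "scene" or "side" or "wrist"; returns (picture, depth): 420x560x3 uint8, blue, green, red; 420x560 float32, m along the optical axis (not along the pixel's ray), 0 where there is no reading.
- cams.camera_info(name): a dict with "fx", "fy", "cx", "cy" (pixels), "dist_coeffs" ([k1, k2, p1, p2, k3] as OpenCV has them; the pictures are not rectified), "world_to_cam" (4x4, takes a point from world to camera coordinates). Camera axes: x right, y down, z forward; pixel columns grow to the right and rows downward; lengths in m; the calibration is good to about 2 mm. A picture is of the moment at which its call begins: read the wrist's pose just before it. camera_info takes no time and is no camera call; for the wrist camera it gives the pose at the moment of the call.
- ctrl.hand_in(): hands the job in; it is judged then, once.
The state is a dict: "time_s": time; "qpos": joint angles; "joint_vel": joint speeds; "tau": joint torques, N m; "ee_pos": TCP position; "eef_rot": TCP orientation; "force": force on the tool from outside, world axes, zero at the start; "moment": the same for the moment, N m; "grip_width": finger opening in m; "grip_force": force on a finger pad.
Only numpy, scipy, OpenCV 4.12 (cv2) and the standard library are available. Lean on these libraries where they do the work, as an engineer would, in place of code of your own. Each camera call takes 0.05 s, during which the arm holds its last target. There are 200 camera calls.

TASK

Open the wooden storage box by lifting the handle end of its lid over the stop lip and sliding the lid out of its grooves, and lay the lid flat, handle up, within the blue felt mat. Then take the red model tram out of the box and set it down gently, upright, wholly on the grey street plinth, centred between the white edge lines and in line with the rails. Leave the toy house, the red jar and the toy tree standing where they are.

Things in the scene. Friction and masses are not known exactly. Their poses are not given: they have to be found in the camera images.
- box: Light wooden box fixed to the table, 200 (x) x 164 (y) x 94 mm high. Origin: centre of its underside; z up; +x is the way the lid slides out. Cavity 184 x 136 mm, floor at z 8 mm. Side walls 14 mm thick; their tops at z 74 mm are ledges that carry the lid. Thin cheeks 156 mm apart, top z 93 mm, guide the lid's sides. The rear (-x) end is closed by a wall to z 94 mm.
- box_lip (a point): Middle of the top of the dark stop lip across the box's +x end, box x 96, z 83 mm: 8 mm thick, 9 mm above the ledges. The slack under the rails is less than this, so a level lift cannot clear it: tilt the lid's handle end up (3.5 to 4.5 degrees about its rear lower edge), then slide.
- box_rails (a point): Midway between the +x ends of the two dark rails, at their underside, box x -10, z 88 mm. The rails cover only the rear part of the ledges (box x -100 to -10 mm), reach 14 mm inward from the box's sides, top z 94 mm, and leave the lid 7 mm of vertical slack. The lid can be lifted away once its rear edge has slid past here (80 mm of travel).
- lid: Loose green-painted wooden lid, 180 (x) x 150 (y) x 7 mm, about 0.2 kg. Origin: centre of its underside; z up; x along the box's x. At the start it lies level on the ledges at box x 0, z 74 mm, with 2 mm of play at each end. Black upright handle bar on its top near the +x end: 16 mm thick along x, 60 mm long along y, centred at x +70 mm, from z 7 to 37 mm.
- lid_grip (a point): On the lid's handle bar, the point to grip: lid x +70 mm, y 0, z +30 mm (23 mm above the lid's upper face).
- lid_front (a point): Middle of the lower edge of the lid's handle end (lid x +90 mm, z 0).
- lid_rear (a point): Middle of the lower edge of the lid's rear end (lid x -90 mm, z 0).
- tram: Loose red model tram with a white roof, 130 (x) x 42 (y) x 60 mm high, about 0.25 kg, flat vertical sides from z 10 to 50 mm; the wheel blocks do not turn. Origin: centre of its underside; z up; both ends alike. At the start it stands on the box's floor under the lid, about along the box's x.
- mat: Blue felt mat fixed on the table, 190 (x) x 240 (y) x 3 mm. Origin: centre of its underside; z up.
- plinth: Grey street plinth fixed on the table, 200 (x) x 80 (y) x 22 mm high, flat top with two steel tram rails let in flush along x and white lines along its long edges. Origin: centre of its underside; z up.
- house: Yellow toy house with a green roof, 66 x 70 x 70 mm, loose; origin at the centre of its underside. Leave alone.
- jar: Red jar with a black lid, 60 mm across, 80 mm high, loose; origin at the centre of its underside. Leave alone.
- tree: Green toy fir tree, 56 mm across, 98 mm high, loose; origin at the centre of its underside. Leave alone.
There are look-alikes about, which are no part of the job. What is meant by the plinth is not green, and is the larger of those in its own colour. There is more than one size of the lid; the job needs the largest.

How it is judged:
On the way, in this order (a step that is already met when the one before it is completed fails the run):
1. the lid's handle end has passed over the stop lip while its rear end is still under the rails (x of lid_front in the frame of box between 0.108 and 0.168 m and x of lid_rear in the frame of box between -0.1 and -0.012 m and z of lid_rear in the frame of box between 0.068 and 0.088 m and z of lid_front in the frame of box above 0.078 m), for 0.1 s.
2. the lid lies flat on the mat, handle up, released (x of lid in the frame of mat between -0.06 and 0.06 m and y of lid in the frame of mat between -0.08 and 0.08 m and z of lid in the frame of mat between 0.001 and 0.007 m and angle between lid's own z axis and vertical below 0.06 rad and contact force between lid and mat above 0.3 N and contact force between lid and the fingers below 0.1 N and linear speed of lid below 0.02 m/s), for 0.3 s.
At the end, for the whole second after the job is handed in: Lid at rest flat on the mat, handle up (centre within 60 mm in x, 80 mm in y of the mat's; tilt under 0.06 rad); tram at rest upright on the plinth (centre within 35 mm along, 10 mm across; within 0.15 rad of the rails; tilt under 0.06 rad); both let go (all of step 2 and x of tram in the frame of plinth between -0.035 and 0.035 m and y of tram in the frame of plinth between -0.01 and 0.01 m and z of tram in the frame of plinth between 0.019 and 0.026 m and angle between the x axis of tram and the x axis of plinth, either way round below 0.15 rad and angle between tram's own z axis and vertical below 0.06 rad and contact force between tram and plinth above 0.5 N and contact force between tram and the fingers below 0.1 N and linear speed of tram below 0.02 m/s); the robot touches nothing.
It fails at once if the house, jar or tree was moved more than 20 mm or tipped (distance of any of house, jar, tree from where it was at the start of the episode above 0.02 m or angle between any of house, jar, tree's own z axis and vertical above 0.3 rad).
It fails at once if the tram was dropped: let fall (moving faster than 0.4 m/s with the fingers off it) (linear speed of tram above 0.4 m/s and contact force between tram and the fingers below 0.1 N).
It fails at once if the tram was tipped over (angle between tram's own z axis and vertical above 0.7 rad).
It also fails if it takes over 64 s, if anything falls off the work surface, if the arm or the gripper's body presses on something with over 40 N, if the wrist force passes 120 N, or if a joint passes its speed limit or range.

## Working session

There is one attempt and no reset: what is moved stays moved. The work goes in short steps, Python scripts to look and compute and a tool call to move; the robot and the scene stay as the last step left them, time stands still between calls to the robot, and variables do not carry over. Pictures are saved under pics/ and viewed, at most 10 in all, crops included, and the job is handed in when it is done.

Besides the shell and the picture viewer there is one more tool, called after "Emit:" as a command line: name --argument value ..., lists and objects as JSON in quotes. arm_command: Moves the arm, as the interface text tells. Its arguments: {"type":"object","properties":{"plan":{"type":"array"},"squeeze":{"type":"number"}},"required":["plan"]}

```bash
mkdir -p pics
cat > h.py <<'E'
import numpy as np, cv2
from station import ctrl, cams
from scipy.spatial.transform import Rotation as R
def shot(n):
    i=cams.camera_info(n); p,d=cams.camera(n); return p,d,i
def ray(uv,i):
    K=np.array([[i['fx'],0,i['cx']],[0,i['fy'],i['cy']],[0,0,1]]);
    n=cv2.undistortPoints(np.float64(uv).reshape(-1,1,2),K,np.float64(i['dist_coeffs'])).reshape(-1,2)
    T=np.linalg.inv(np.array(i['world_to_cam'])); D=np.c_[n,np.ones(len(n))]@T[:3,:3].T
    return T[:3,3],D
def onplane(uv,i,z):
    o,D=ray(uv,i); return o+D*((z-o[2])/D[:,2])[:,None]
def bydepth(uv,i,d):
    o,D=ray(uv,i); uv=np.int32(np.round(uv)).reshape(-1,2); return o+D*d[uv[:,1],uv[:,0]][:,None]
E
python3 - <<'E'
from h import *
for n in ("scene","side"):
    p,d,i=shot(n); cv2.imwrite(f"pics/{n}0.png",p); np.savez(f"{n}0.npz",p=p,d=d)
    print(n,np.linalg.inv(i['world_to_cam']).round(3).tolist(),i['fx'])
print(ctrl.get_obs())
E
```

```text
scene [[0.705, 0.5, -0.503, 1.178], [0.709, -0.489, 0.508, -0.673], [0.008, -0.715, -0.699, 0.91], [0.0, 0.0, 0.0, 1.0]] 410.1540681879968
side [[0.999, -0.03, 0.024, 0.505], [-0.038, -0.64, 0.768, -1.158], [-0.007, -0.768, -0.64, 0.987], [0.0, 0.0, 0.0, 1.0]] 522.2569048236795
{'time_s': 0.1, 'qpos': array([-6.66171257e-02,  3.00416673e-01,  1.52152324e+00,  1.68187474e-05,
        1.32070414e+00, -6.65930510e-02]), 'joint_vel': array([-0.00029159, -0.00036499, -0.00273617, -0.00098903, -0.0001263 ,
       -0.00191573]), 'tau': array([ 1.84928511e-03, -5.32644153e+01, -3.53284299e+01,  7.10431044e-02,
        2.34944851e-02, -7.30603051e-05]), 'ee_pos': array([5.49761212e-01, 7.99827416e-06, 2.04940653e-01]), 'eef_rot': array([-3.14054467e+00, -8.62192136e-05,  1.57076804e+00]), 'force': array([-0.54191177,  0.02038296,  0.11415005]), 'moment': array([ 0.01293927, -0.01041198, -0.01604823]), 'grip_force': 0.0, 'grip_width': 0.09383369200282084}
```

View pics/scene0.png

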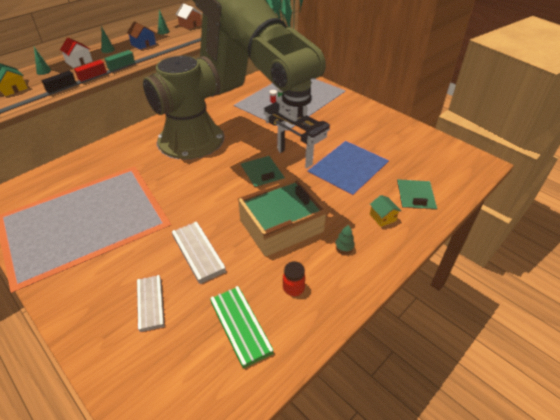

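View pics/side0.png

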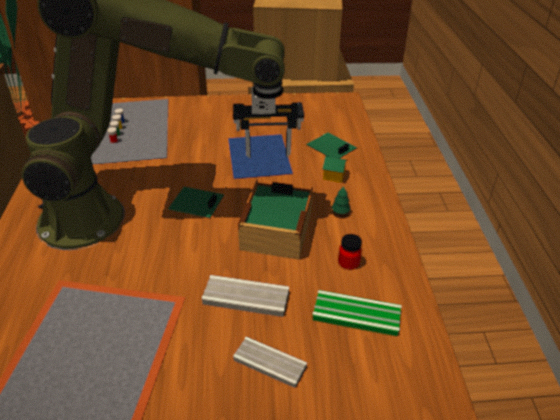

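Candidates, in side-view pixels:
- **Lids:** (278,208) in the box, (196,202) small on the table, (331,146) small on the table. I choose the one in the box.
- **Plinths:** (246,295) large grey, (270,361) small grey, (357,312) green. I choose (246,295).

The handle is at (282,188), on the box's far end (world +y). The mat is at (260,156), the house at (334,170), the tree at (342,201) and the jar at (350,252).

Run:
```python
from h import *
def cloud(n,mask,zr):
    z=np.load(n+"0.npz"); i=cams.camera_info(n); v,u=np.nonzero(mask(cv2.cvtColor(z['p'],cv2.COLOR_BGR2HSV).astype(int))&(z['d']>0))
    P=bydepth(np.c_[u,v].astype(float),i,z['d']); k=(P[:,2]>zr[0])&(P[:,2]<zr[1])&(abs(P[:,0]-.5)<.4)&(abs(P[:,1])<.55); return P[k],np.c_[u,v][k]
def comps(n,name,mask,zr,minpts=60):
    P,uv=cloud(n,mask,zr); g=np.zeros((420,560),np.uint8); g[uv[:,1],uv[:,0]]=1
    c,l=cv2.connectedComponents(g)
    for k in range(1,c):
        s=l[uv[:,1],uv[:,0]]==k
        if s.sum()<minpts: continue
        r=cv2.minAreaRect(P[s][:,:2].astype(np.float32)*1000)
        print(n,name,s.sum(),'px',uv[s].mean(0).round(),'xyz',P[s].mean(0).round(4),'zmax',P[s][:,2].max().round(3),'rect',np.round(r[0],1),np.round(r[1],1),round(r[2],1))
blue=lambda h:(abs(h[...,0]-112)<12)&(h[...,1]>120)
green=lambda h:(h[...,0]>60)&(h[...,0]<95)&(h[...,1]>90)
grey=lambda h:(h[...,1]<70)&(h[...,2]>90)
black=lambda h:(h[...,2]<45)
red=lambda h:((h[...,0]<5)|(h[...,0]>174))&(h[...,1]>200)
wood=lambda h:(h[...,0]>8)&(h[...,0]<30)
for n in("scene","side"):
    comps(n,'mat',blue,(-.01,.015)); comps(n,'green',green,(.06,.1)); comps(n,'grey',grey,(.012,.035))
    comps(n,'black',black,(.095,.13),20); comps(n,'boxwood',wood,(.066,.11),30);comps(n,'obst',lambda h:(h[...,2]>0),(.03,.105),100)
```

```text
scene green 1332 px [277. 208.] xyz [ 0.5644 -0.0838  0.0806] zmax 0.086 rect [562.9 -83.2] [137.3 135.6] 76.8
scene grey 1587 px [198. 251.] xyz [ 0.4913 -0.3201  0.021 ] zmax 0.027 rect [ 483.2 -317.2] [ 79.8 204. ] 76.4
scene grey 1098 px [150. 301.] xyz [ 0.5351 -0.505   0.016 ] zmax 0.021 rect [ 533.4 -505.7] [ 59.4 152. ] 60.5
scene grey 239 px [254. 319.] xyz [ 0.7593 -0.351   0.022 ] zmax 0.027 rect [ 754.2 -349. ] [  9.4 200.8] 73.8
scene grey 151 px [246. 322.] xyz [ 0.7522 -0.37    0.0223] zmax 0.026 rect [ 748.3 -369.1] [  6.  201.5] 73.1
scene grey 158 px [235. 326.] xyz [ 0.7419 -0.3962  0.0222] zmax 0.026 rect [ 741.4 -396.1] [  5.3 199. ] 73.6
scene grey 249 px [228. 331.] xyz [ 0.7411 -0.4167  0.0219] zmax 0.027 rect [ 735.3 -415. ] [  8.4 199.7] 73.4
scene black 65 px [301. 194.] xyz [ 0.5928 -0.0112  0.1065] zmax 0.114 rect [590.7  -9.7] [14.3 56.7] 68.4
scene boxwood 1355 px [279. 212.] xyz [ 0.5847 -0.0917  0.0859] zmax 0.11 rect [570.5 -72.9] [203.3 170.6] 74.6
scene boxwood 259 px [293. 270.] xyz [ 0.7544 -0.209   0.0784] zmax 0.083 rect [ 753.  -207.4] [49.4 5
[... 1467 characters left out ...]
.1052] zmax 0.115 rect [585.3  -9.2] [17.2 57.1] 75.2
side boxwood 1183 px [274. 220.] xyz [ 0.5563 -0.123   0.0849] zmax 0.11 rect [565.9 -73.9] [210.8 165.8] 74.8
side boxwood 47 px [356. 239.] xyz [ 0.7629 -0.2     0.0779] zmax 0.082 rect [ 760.3 -199.2] [26.9 51.4] 38.5
side obst 343 px [334. 165.] xyz [0.7577 0.1607 0.0536] zmax 0.072 rect [761.4 173.6] [66.7 68.6] 72.1
side obst 3932 px [275. 217.] xyz [ 0.5618 -0.1001  0.0763] zmax 0.105 rect [566.  -73.9] [210.8 165.9] 74.7
side obst 265 px [342. 200.] xyz [ 0.755  -0.0156  0.0563] zmax 0.095 rect [755.4 -15.7] [37.1 46.3] 82.6
side obst 566 px [351. 248.] xyz [ 0.7469 -0.2179  0.0635] zmax 0.084 rect [ 748.8 -210.2] [57.1 58.6] 30.1
```

Run:
```python
from h import *
p=np.load("side0.npz")['p'][120:320,180:380]; cv2.imwrite("pics/crop1.png",cv2.resize(p,(600,600),interpolation=cv2.INTER_CUBIC))
```

```text
(no output)
```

View pics/crop1.png

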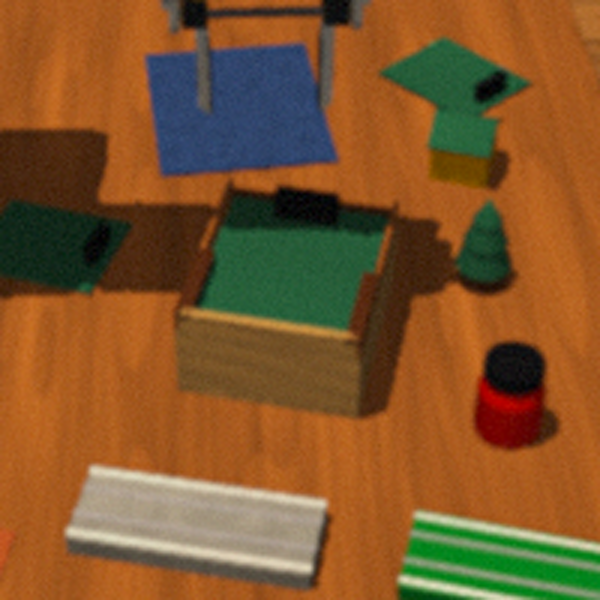

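The crop shows the large green lid in the box, with its handle at crop (307,205), and the large grey plinth at (200,525). From the masks:
- **Box:** about (0.568, -0.073), yaw about 74.8°, seen as about 203x170 mm.
- **Handle:** about (0.587, -0.008), top about 0.11 m, as expected.

Next I move above the handle and check with the wrist camera.

The manual's scale: shifts go in shares of 750 mm and turns go in shares of 2 rad. Converting my numbers, 37 mm is 0.0493, -8 mm is -0.0107, -1.305 rad is -0.6525.

Emit:
arm_command --plan '[[[-0.0107, 0.0493, 0, 0, 0, -0.6525, -0.2], [-0.0107, 0.0493, 0, 0, 0, -0.6525, -0.2], [-0.0107, 0.0493, 0, 0, 0, -0.6525, -0.2], [-0.0107, 0.0493, 0, 0, 0, -0.6525, -0.2], [-0.0107, 0.0493, 0, 0, 0, -0.6525, -0.2], [-0.0107, 0.0493, 0, 0, 0, -0.6525, -0.2], [-0.0107, 0.0493, 0, 0, 0, -0.6525, -0.2], [-0.0107, 0.0493, 0, 0, 0, -0.6525, -0.2], [-0.0107, 0.0493, 0, 0, 0, -0.6525, -0.2], [-0.0107, 0.0493, 0, 0, 0, -0.6525, -0.2], [-0.0107, 0.0493, 0, 0, 0, -0.6525, -0.2]]]' --squeeze 55

```text
time_s: 1.2
ee_pos: [0.5869, -0.008, 0.2052]
eef_rot: [-3.141, -0.0, 2.873]
force: [-0.0, 0.7, -0.3]
grip_width: 0.0566
grip_force: 0.0
```

Run:
```python
from h import *
o=ctrl.get_obs(); print(o['time_s'],o['ee_pos'].round(4),o['eef_rot'].round(3),o['grip_width'])
p,d,i=shot("wrist"); cv2.imwrite("pics/w1.png",p); np.savez("w1.npz",p=p,d=d,T=i['world_to_cam'])
h=cv2.cvtColor(p,cv2.COLOR_BGR2HSV).astype(int)
v,u=np.nonzero((h[...,2]<60)&(d>0)); P=bydepth(np.c_[u,v].astype(float),i,d)
k=(P[:,2]>.107)&(P[:,2]<.118)&(abs(P[:,0]-.587)<.06)&(abs(P[:,1]+.008)<.06); print(k.sum())
if k.sum()>20: print(P[k].mean(0),cv2.minAreaRect(P[k][:,:2].astype(np.float32)*1000))
```

```text
1.2 [ 0.5869 -0.008   0.2052] [-3.141 -0.     2.873] 0.05655161212935737
1027
[ 0.58677316 -0.00409438  0.11184861] ((587.5613403320312, -4.2737274169921875), (15.540441513061523, 58.599849700927734), 74.93795776367188)
```

View pics/w1.png

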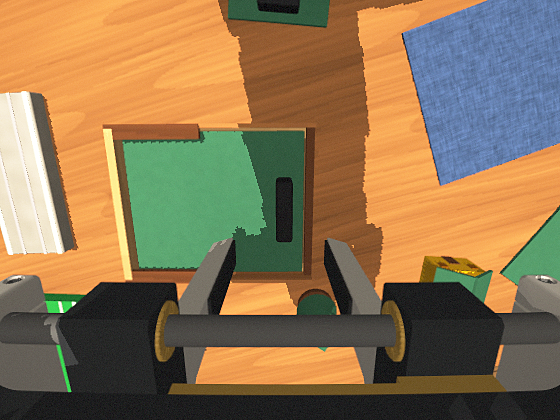

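The wrist view shows the lid from above with the handle at pixel (284,209). It measures (0.5873, -0.0043), z 0.111, 15.5x58.6 mm, yaw 74.9°, which matches the sizes given. Next I descend and grip.

To row units: 117 mm is 0.156, 3.7 mm is 0.0049.

Emit:
arm_command --plan '[[[0.0007, 0.0049, 0.0533, 0, 0, 0, -0.2], [0.0007, 0.0049, 0.1067, 0, 0, 0, -0.2], [0.0007, 0.0049, 0.14, 0, 0, 0, -0.2], [0.0007, 0.0049, 0.156, 0, 0, 0, -0.2], [0.0007, 0.0049, 0.156, 0, 0, 0, -0.2], [0.0007, 0.0049, 0.156, 0, 0, 0, 1], [0.0007, 0.0049, 0.156, 0, 0, 0, 1], [0.0007, 0.0049, 0.156, 0, 0, 0, 1], [0.0007, 0.0049, 0.156, 0, 0, 0, 1], [0.0007, 0.0049, 0.156, 0, 0, 0, 1], [0.0007, 0.0049, 0.156, 0, 0, 0, 1]]]' --squeeze 55

```text
time_s: 2.35
ee_pos: [0.5876, -0.0043, 0.0887]
eef_rot: [3.141, 0.0, 2.876]
force: [-0.3, -0.1, 2.0]
grip_width: 0.0158
grip_force: 55.0
```

To row units: -11.7 mm is -0.0156, -1.4 mm is -0.0019, -0.073 rad is -0.0365.

Emit:
arm_command --plan '[[[0, -0.0004, -0.004, -0.0095, 0, 0, 1], [0, -0.0009, -0.008, -0.0185, 0, 0, 1], [0, -0.0015, -0.012, -0.028, 0, 0, 1], [0, -0.0019, -0.0156, -0.0365, 0, 0, 1], [0, -0.0019, -0.0156, -0.0365, 0, 0, 1], [0, -0.0019, -0.0156, -0.0365, 0, 0, 1]]]'

```text
time_s: 2.95
ee_pos: [0.587, -0.0059, 0.1001]
eef_rot: [3.069, -0.0, 2.875]
force: [-0.1, -1.0, -1.8]
grip_width: 0.0157
grip_force: 55.0
```

```bash
cat > tilt.py <<'E'
from h import *
o=ctrl.get_obs(); print(o['ee_pos'].round(4),o['force'].round(1))
p,d,i=shot("wrist"); h=cv2.cvtColor(p,cv2.COLOR_BGR2HSV).astype(int)
v,u=np.nonzero((h[...,0]>60)&(h[...,0]<95)&(h[...,1]>90)&(d>0)); P=bydepth(np.c_[u,v].astype(float),i,d)
c=np.array([.569,-.072]);a=np.radians(74.9); q=P[:,:2]-c; X=q@[np.cos(a),np.sin(a)];Y=q@[-np.sin(a),np.cos(a)]
k=(abs(X)<170)&(abs(Y)<.07)&(X<.25)&(X>-.1)&(P[:,2]>.06); X=X[k];Z=P[k,2]
f=np.polyfit(X,Z,1)
for _ in range(3): g=abs(np.polyval(f,X)-Z)<.004; f=np.polyfit(X[g],Z[g],1)
r=np.percentile(X[g],[.3,99.7]); print('tilt',np.degrees(np.arctan(f[0])),'x range',r,'under z at ends',np.polyval(f,r)-.007, len(X))
E
python3 tilt.py
```

```text
[ 0.587  -0.0059  0.1001] [-0.1 -1.  -1.8]
tilt 4.151515944246865 x range [-0.08981039  0.08751158] under z at ends [0.07521472 0.08808558] 38181
```

To row units: 45 mm is 0.06, 40 mm is 0.0533.

Emit:
arm_command --plan '[[[0, 0.0107, 0.0008, 0, 0, 0, 1], [0, 0.0213, 0.0016, 0, 0, 0, 1], [0, 0.032, 0.0024, 0, 0, 0, 1], [0, 0.0427, 0.0031, 0, 0, 0, 1], [0, 0.0533, 0.0039, 0, 0, 0, 1], [0, 0.06, 0.0043, 0, 0, 0, 1], [0, 0.06, 0.0043, 0, 0, 0, 1], [0, 0.06, 0.0043, 0, 0, 0, 1], [0, 0.06, 0.0043, 0, 0, 0, 1]]]'

```text
time_s: 3.9
ee_pos: [0.5989, 0.0377, 0.1002]
eef_rot: [3.069, -0.0, 2.876]
force: [0.6, 1.1, -1.1]
grip_width: 0.0158
grip_force: 55.0
```

```bash
python3 tilt.py
```

```text
[0.5989 0.0377 0.1002] [ 0.6  1.1 -1.1]
tilt 4.204650226065307 x range [-0.04464161  0.13270841] under z at ends [0.07520604 0.08824428] 38667
```

To row units: -65 mm is -0.0867, -1.9 mm is -0.0025.

Emit:
arm_command --plan '[[[0, 0.0133, -0.0011, 0, 0, 0, 1], [0, 0.0267, -0.0013, 0, 0, 0, 1], [0, 0.04, -0.0017, 0, 0, 0, 1], [0, 0.0533, -0.0021, 0, 0, 0, 1], [0, 0.0667, -0.0025, 0, 0, 0, 1], [0, 0.0747, -0.02, 0, 0, 0, 1], [0, 0.08, -0.0533, 0, 0, 0, 1], [0, 0.084, -0.0867, 0, 0, 0, 1], [0, 0.084, -0.0867, 0, 0, 0, 1], [0, 0.084, -0.0867, 0, 0, 0, 1]]]'

```text
time_s: 4.95
ee_pos: [0.6142, 0.094, 0.1697]
eef_rot: [3.068, 0.001, 2.876]
force: [-0.3, 0.7, -1.9]
grip_width: 0.0159
grip_force: 55.0
```

```bash
python3 tilt.py
python3 - <<'E'
from h import *
# mat from wrist picture 1 + scene/side corners
z=np.load("w1.npz"); i=cams.camera_info("wrist"); i['world_to_cam']=z['T']
for n,p,ii in(("w1",z['p'],i),("side",np.load("side0.npz")['p'],cams.camera_info("side")),("scene",np.load("scene0.npz")['p'],cams.camera_info("scene"))):
    h=cv2.cvtColor(p,cv2.COLOR_BGR2HSV).astype(int); m=((abs(h[...,0]-112)<14)&(h[...,1]>90)).astype(np.uint8)
    c=max(cv2.findContours(m,0,2)[0],key=cv2.contourArea); P=onplane(c.reshape(-1,2).astype(float),ii,.003)
    r=cv2.minAreaRect(P[:,:2].astype(np.float32)*1000); print(n,r)
E
```

```text
[0.6142 0.094  0.1697] [-0.3  0.7 -1.9]
tilt 4.288837098181425 x range [0.01392246 0.19100291] under z at ends [0.14448675 0.1577668 ] 38928
w1 ((532.4886474609375, 275.6211853027344), (189.68064880371094, 183.59307861328125), 5.254357814788818)
side ((527.2776489257812, 302.71630859375), (185.3772430419922, 232.03126525878906), 5.414488792419434)
scene ((531.5330810546875, 302.83154296875), (178.69017028808594, 226.9811553955078), 5.186745643615723)
```

To row units: 244.5 mm is 0.326, 161 mm is 0.2147, 0.0745 rad is 0.0373.

Emit:
arm_command --plan '[[[0.0267, 0.04, 0.0027, 0.01, 0, 0, 1], [0.0613, 0.0933, 0.0067, 0.02, 0, 0, 1], [0.096, 0.1467, 0.0107, 0.03, 0, 0, 1], [0.132, 0.2, 0.0147, 0.0373, 0, 0, 1], [0.1667, 0.2533, 0.0187, 0.0373, 0, 0, 1], [0.1973, 0.3, 0.022, 0.0373, 0, 0, 1], [0.2147, 0.326, 0.024, 0.0373, 0, 0, 1], [0.2147, 0.326, 0.024, 0.0373, 0, 0, 1], [0.2147, 0.326, 0.024, 0.0373, 0, 0, 1]]]'

```text
time_s: 5.9
ee_pos: [0.5229, 0.3725, 0.1682]
eef_rot: [-3.138, -0.001, 2.876]
force: [-0.8, -0.3, -2.1]
grip_width: 0.0152
grip_force: 55.0
```

To row units: -0.356 rad is -0.178.

Emit:
arm_command --plan '[[[0, 0, 0, 0, 0, -0.06, 1], [0, 0, 0, 0, 0, -0.12, 1], [0, 0, 0, 0, 0, -0.178, 1], [0, 0, 0, 0, 0, -0.178, 1], [0, 0, 0, 0, 0, -0.178, 1]]]'

```text
time_s: 6.4
ee_pos: [0.5236, 0.3718, 0.1692]
eef_rot: [-3.14, -0.001, -3.056]
force: [0.6, -0.1, -2.6]
grip_width: 0.0157
grip_force: 55.0
```

Run:
```python
from h import *
o=ctrl.get_obs(); print(o['ee_pos'].round(4),o['force'].round(1),o['eef_rot'])
p,d,i=shot("wrist"); h=cv2.cvtColor(p,cv2.COLOR_BGR2HSV).astype(int)
v,u=np.nonzero((h[...,0]>60)&(h[...,0]<95)&(h[...,1]>90)&(d>0)); P=bydepth(np.c_[u,v].astype(float),i,d)
P=P[P[:,2]>.12]; print(len(P),P.mean(0))
A=np.c_[P[:,:2],np.ones(len(P))]
f=np.linalg.lstsq(A,P[:,2],rcond=None)[0]; print(f)
for _ in range(3): g=abs(A@f-P[:,2])<.004; f=np.linalg.lstsq(A[g],P[g,2],rcond=None)[0]
a=np.radians(95.3); print('tilt along lid x',f[:2]@[np.cos(a),np.sin(a)],'lid y',f[:2]@[-np.sin(a),np.cos(a)],'z top at tcp',f@[*o['ee_pos'][:2],1],'max z low',(A[g]@f).min(), cv2.minAreaRect(P[g][:,:2].astype(np.float32)*1000))
```

```text
[0.5236 0.3718 0.1692] [ 0.6 -0.1 -2.6] [-3.13985653e+00 -9.93748370e-04 -3.05604398e+00]
40791 [0.50571406 0.29122579 0.16308011]
[0.00186008 0.00868903 0.15960897]
tilt along lid x 0.0001308609368043912 lid y 0.0017482359806860728 z top at tcp 0.16274595100812567 max z low 0.1626379228943695 ((518.1857299804688, 300.44537353515625), (125.89738464355469, 180.21292114257812), 4.931468963623047)
```

To row units: 151 mm is 0.2013, 149 mm is 0.1987.

Emit:
arm_command --plan '[[[0, 0, 0.0467, 0, 0, 0, 1], [0, 0, 0.1, 0, 0, 0, 1], [0, 0, 0.1533, 0, 0, 0, 1], [0, 0, 0.184, 0, 0, 0, 1], [0, 0, 0.1947, 0, 0, 0, 1], [0, 0, 0.1987, 0, 0, 0, 1], [0, 0, 0.2013, 0, 0, 0, 1], [0, 0, 0.2013, 0, 0, 0, 1], [0, 0, 0.2013, 0, 0, 0, 1]]]'

```text
time_s: 7.35
ee_pos: [0.5237, 0.3729, 0.0197]
eef_rot: [-3.141, 0.001, -3.052]
force: [0.1, 0.3, -2.0]
grip_width: 0.0156
grip_force: 55.0
```

To row units: 2 mm is 0.0027, 1 mm is 0.0013.

Emit:
arm_command --plan '[[[0, 0, 0.0013, 0, 0, 0, 1], [0, 0, 0.0027, 0, 0, 0, 1], [0, 0, 0.0027, 0, 0, 0, 1], [0, 0, 0.0027, 0, 0, 0, 1]]]'

```text
time_s: 7.75
ee_pos: [0.5235, 0.3728, 0.0177]
eef_rot: [-3.141, 0.0, -3.051]
force: [-3.1, -2.4, 6.0]
grip_width: 0.0157
grip_force: 55.0
```

Contact: the vertical force rose from -2 to +6 N. Now I release and rise.

To row units: -200 mm is -0.2667, -170 mm is -0.2267.

Emit:
arm_command --plan '[[[0, 0, 0, 0, 0, 0, 0.2], [0, 0, 0, 0, 0, 0, -0.1], [0, 0, 0, 0, 0, 0, -0.1], [0, 0, 0, 0, 0, 0, -0.1], [0, 0, -0.0133, 0, 0, 0, -0.1], [0, 0, -0.0467, 0, 0, 0, -0.1], [0, 0, -0.1067, 0, 0, 0, -0.1], [0, 0, -0.1667, 0, 0, 0, -0.1], [0, 0, -0.2267, 0, 0, 0, -0.1], [0, 0, -0.2667, 0, 0, 0, -0.1], [0, 0, -0.2667, 0, 0, 0, -0.1]]]'

```text
time_s: 8.85
ee_pos: [0.5244, 0.3736, 0.2225]
eef_rot: [3.139, 0.007, -3.051]
force: [-0.0, -0.1, -0.1]
grip_width: 0.0518
grip_force: 0.0
```

Run:
```python
from h import *
p,d,i=shot("scene"); h=cv2.cvtColor(p,cv2.COLOR_BGR2HSV).astype(int)
v,u=np.nonzero((d>0)); P=bydepth(np.c_[u,v].astype(float),i,d); hh=h[v,u]
a=np.radians(74.9);q=P[:,:2]-[.569,-.072];X=q@[np.cos(a),np.sin(a)];Y=q@[-np.sin(a),np.cos(a)]
k=(abs(X)<.09)&(abs(Y)<.066)&(P[:,2]>.055)&(P[:,2]<.075); print('roof',k.sum(),cv2.minAreaRect(P[k][:,:2].astype(np.float32)*1000),np.median(P[k],0))
p2,d2,i2=shot("side"); cv2.imwrite("pics/m2.png",np.hstack([p[100:300,200:420],p2[90:290,180:400]])[::1])
```

```text
roof 532 ((566.3099975585938, -64.91050720214844), (167.4135284423828, 123.0301513671875), 74.9168930053711) [ 0.57117874 -0.07601406  0.06623475]
```

View pics/m2.png

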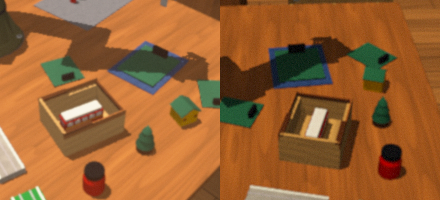

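The lid lies on the mat with its handle up, and the tram (white roof) stands in the box. Next I move over the tram.

To row units: -451 mm is -0.6013, -430 mm is -0.5733, 1.67 rad is 0.835.

Emit:
arm_command --plan '[[[0, -0.04, 0, 0, 0, 0.065, -0.1], [0, -0.0933, 0, 0, 0, 0.135, -0.1], [0, -0.1467, 0, 0, 0, 0.205, -0.1], [-0.0013, -0.2, 0, 0, 0, 0.275, -0.1], [-0.0027, -0.2533, 0, 0, 0, 0.345, -0.1], [-0.004, -0.3067, 0, 0, 0, 0.415, -0.1], [-0.004, -0.36, 0, 0, 0, 0.485, -0.1], [-0.0053, -0.4133, 0, 0, 0, 0.555, -0.1], [-0.0053, -0.4667, 0, 0, 0, 0.625, -0.1], [-0.0067, -0.52, 0, 0, 0, 0.695, -0.1], [-0.0067, -0.5733, 0, 0, 0, 0.765, -0.1], [-0.0067, -0.6013, 0, 0, 0, 0.835, -0.1]]]'

```text
time_s: 10.15
ee_pos: [0.5682, -0.0785, 0.2155]
eef_rot: [-3.139, 0.001, 1.554]
force: [0.2, 0.6, 0.3]
grip_width: 0.0521
grip_force: 0.0
```

To row units: 0.255 rad is 0.1275.

Emit:
arm_command --plan '[[[0, 0, 0, 0, 0, 0.065, 0.3], [0, 0, 0, 0, 0, 0.1275, 0.3], [0, 0, 0, 0, 0, 0.1275, 0.3], [0, 0, 0, 0, 0, 0.1275, 0.3], [0, 0, 0, 0, 0, 0.1275, 0.3]]]'

```text
time_s: 10.65
ee_pos: [0.5687, -0.0757, 0.2167]
eef_rot: [-3.141, 0.002, 1.31]
force: [0.3, 0.4, 0.3]
grip_width: 0.0331
grip_force: 0.0
```

Run:
```python
from h import *
o=ctrl.get_obs(); print(o['ee_pos'].round(4),o['eef_rot'].round(4),o['grip_width'],o['qpos'].round(2))
p,d,i=shot("wrist"); cv2.imwrite("pics/w3.png",p); h=cv2.cvtColor(p,cv2.COLOR_BGR2HSV).astype(int)
v,u=np.nonzero(d>0); P=bydepth(np.c_[u,v].astype(float),i,d)
a=np.radians(74.9);q=P[:,:2]-[.569,-.072];X=q@[np.cos(a),np.sin(a)];Y=q@[-np.sin(a),np.cos(a)]
k=(abs(X)<.09)&(abs(Y)<.066)&(P[:,2]>.06)&(P[:,2]<.076)
g=np.zeros(d.shape,np.uint8); g[v[k],u[k]]=1; g=cv2.morphologyEx(g,cv2.MORPH_OPEN,np.ones((5,5)))
n,l,s,_=cv2.connectedComponentsWithStats(g)
for j in range(1,n):
  if s[j,4]<300: continue
  m=k&(l[v,u]==j); print(m.sum(),np.median(P[m],0),cv2.minAreaRect(P[m][:,:2].astype(np.float32)*1000))
for nm in("w1.npz",): 
  z=np.load(nm); ii=dict(i); ii['world_to_cam']=z['T']
```

```text
[ 0.5687 -0.0757  0.2167] [-3.1407e+00  1.6000e-03  1.3100e+00] 0.03311728168021939 [-0.2   0.35  1.43 -0.    1.36  0.07]
3183 [ 0.56929092 -0.06598272  0.06917416] ((568.4571533203125, -70.25730895996094), (119.70369720458984, 33.91519546508789), 74.17382049560547)
```

View pics/w3.png

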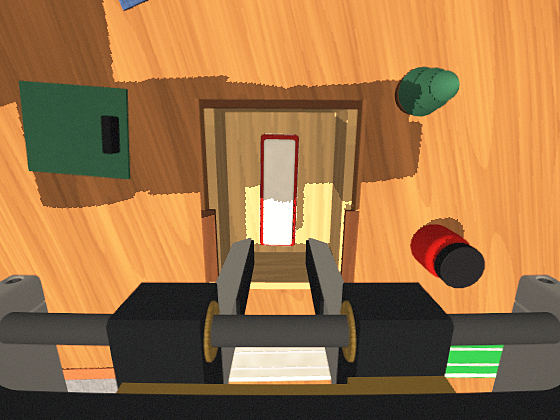

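The wrist view shows the tram's white roof at pixels (262-297, 135-246). Its centre is (0.5685, -0.0703), yaw 74.2°, top z 0.069, and the roof is 34 mm wide, so the sizes match. Both sides are clear for the fingers.

To row units: 189 mm is 0.252, -1.6 mm is -0.0021, 0.015 rad is 0.0075.

Emit:
arm_command --plan '[[[0.0067, -0.0021, 0, 0, 0, 0.0075, -0.5], [0.0067, -0.0021, 0.04, 0, 0, 0.0075, -0.5], [0.0067, -0.0021, 0.0933, 0, 0, 0.0075, -0.5], [0.0067, -0.0021, 0.1467, 0, 0, 0.0075, -0.5], [0.0067, -0.0021, 0.1933, 0, 0, 0.0075, -0.5], [0.0067, -0.0021, 0.2333, 0, 0, 0.0075, -0.5], [0.0067, -0.0021, 0.252, 0, 0, 0.0075, -0.5], [0.0067, -0.0021, 0.252, 0, 0, 0.0075, -0.5], [0.0067, -0.0021, 0.252, 0, 0, 0.0075, -0.5]]]'

```text
time_s: 11.6
ee_pos: [0.5693, -0.0709, 0.0294]
eef_rot: [3.14, 0.001, 1.292]
force: [0.3, 0.8, 0.2]
grip_width: 0.0704
grip_force: 0.0
```

Emit:
arm_command --plan '[[[0, 0, 0, 0, 0, 0, 0.3], [0, 0, 0, 0, 0, 0, 0.3], [0, 0, 0, 0, 0, 0, 0.3], [0, 0, 0, 0, 0, 0, 0.3], [0, 0, 0, 0, 0, 0, 0.3], [0, 0, 0, 0, 0, 0, 0.3]]]' --squeeze 30

```text
time_s: 12.2
ee_pos: [0.5687, -0.0709, 0.0286]
eef_rot: [3.141, 0.001, 1.292]
force: [-2.0, 0.6, 5.4]
grip_width: 0.0418
grip_force: 30.0
```

To row units: -150 mm is -0.2, -130 mm is -0.1733.

Emit:
arm_command --plan '[[[0, 0, -0.0133, 0, 0, 0, 0.3], [0, 0, -0.04, 0, 0, 0, 0.3], [0, 0, -0.08, 0, 0, 0, 0.3], [0, 0, -0.1267, 0, 0, 0, 0.3], [0, 0, -0.1733, 0, 0, 0, 0.3], [0, 0, -0.2, 0, 0, 0, 0.3], [0, 0, -0.2, 0, 0, 0, 0.3]]]'

```text
time_s: 12.9
ee_pos: [0.5696, -0.0708, 0.1813]
eef_rot: [3.137, 0.001, 1.292]
force: [0.7, 0.4, -2.6]
grip_width: 0.0419
grip_force: 30.0
```

To row units: -261 mm is -0.348, -255 mm is -0.34, 1.533 rad is 0.7665.

Emit:
arm_command --plan '[[[-0.02, -0.0013, 0, 0, 0, 0.05, 0.3], [-0.0533, -0.004, 0, 0, 0, 0.12, 0.3], [-0.0933, -0.0067, 0, 0, 0, 0.19, 0.3], [-0.1333, -0.0093, 0, 0, 0, 0.26, 0.3], [-0.1733, -0.012, 0, 0, 0, 0.33, 0.3], [-0.2133, -0.0147, 0, 0, 0, 0.4, 0.3], [-0.2533, -0.0173, 0, 0, 0, 0.47, 0.3], [-0.2933, -0.0187, 0, 0, 0, 0.54, 0.3], [-0.324, -0.02, 0, 0, 0, 0.61, 0.3], [-0.34, -0.0213, 0, 0, 0, 0.675, 0.3], [-0.348, -0.0213, 0, 0, 0, 0.73, 0.3], [-0.348, -0.0213, 0, 0, 0, 0.7665, 0.3]]]'

```text
time_s: 14.1
ee_pos: [0.4805, -0.3177, 0.1767]
eef_rot: [3.141, 0.002, -0.247]
force: [-0.5, -0.6, -2.4]
grip_width: 0.0422
grip_force: 30.0
```

```bash
cat > pl.py <<'E'
from h import *
o=ctrl.get_obs(); print(o['time_s'],o['ee_pos'].round(4),o['eef_rot'].round(4),o['grip_width'],o['force'].round(1))
for n,zz in(("wrist",(.012,.035)),("scene",(.012,.035))):
    p,d,i=shot(n); cv2.imwrite("pics/pl_%s_%d.png"%(n,o['time_s']*10),p)
    v,u=np.nonzero(d>0); P=bydepth(np.c_[u,v].astype(float),i,d)
    k=(P[:,2]>zz[0])&(P[:,2]<zz[1])&(abs(P[:,0]-.481)<.13)&(abs(P[:,1]+.318)<.11)
    g=np.zeros(d.shape,np.uint8); g[v[k],u[k]]=1; g=cv2.morphologyEx(g,cv2.MORPH_OPEN,np.ones((3,3)))
    m=k&(g[v,u]>0); r=cv2.minAreaRect(P[m][:,:2].astype(np.float32)*1000); print(n,m.sum(),r,np.median(P[m,2]))
    k=(P[:,2]>.19 if o['ee_pos'][2]>.15 else P[:,2]>.07)&(P[:,2]<(o['ee_pos'][2]+.06))&(abs(P[:,0]-.481)<.08)&(abs(P[:,1]+.318)<.1)
    h=cv2.cvtColor(p,cv2.COLOR_BGR2HSV).astype(int)[v,u]
    red=((h[:,0]<6)|(h[:,0]>172))&(h[:,1]>150)&(abs(P[:,0]-.481)<.1)&(abs(P[:,1]+.318)<.08)&(P[:,2]>.03)
    if red.sum()>50: print(n,'red',red.sum(),cv2.minAreaRect(P[red][:,:2].astype(np.float32)*1000),P[red][:,2].min(),P[red][:,2].max())
E
python3 pl.py
```

```text
14.1 [ 0.4805 -0.3177  0.1767] [ 3.141e+00  2.400e-03 -2.468e-01] 0.042155557351621985 [-0.5 -0.6 -2.4]
wrist 3107 ((557.5919189453125, -335.6512756347656), (80.44368743896484, 44.209720611572266), 76.75762939453125) 0.023316105180145874
wrist red 2543 ((482.2215576171875, -321.0186462402344), (131.79666137695312, 92.16775512695312), 10.080134391784668) 0.17758351412521758 0.31395488987448883
scene 1552 ((484.0784912109375, -316.4342041015625), (82.09899139404297, 204.822021484375), 76.589599609375) 0.02103681451382694
scene red 87 ((543.65576171875, -335.2235107421875), (36.11530685424805, 11.30384349822998), 67.99007415771484) 0.17357488306040048 0.20677614238079556
```

The plinth measures 80 mm wide, centre (0.4818, -0.3177), axis -13.4°. The other views agree within a few mm. Now I lower the tram.

To row units: 129 mm is 0.172, 1.3 mm is 0.0017, -0.012 rad is -0.006.

Emit:
arm_command --plan '[[[0.0017, -0.0004, 0, 0, 0, -0.006, 0.3], [0.0017, -0.0004, 0.04, 0, 0, -0.006, 0.3], [0.0017, -0.0004, 0.0867, 0, 0, -0.006, 0.3], [0.0017, -0.0004, 0.1267, 0, 0, -0.006, 0.3], [0.0017, -0.0004, 0.1533, 0, 0, -0.006, 0.3], [0.0017, -0.0004, 0.1653, 0, 0, -0.006, 0.3], [0.0017, -0.0004, 0.172, 0, 0, -0.006, 0.3], [0.0017, -0.0004, 0.172, 0, 0, -0.006, 0.3], [0.0017, -0.0004, 0.172, 0, 0, -0.006, 0.3]]]'

```text
time_s: 15.1
ee_pos: [0.4831, -0.3176, 0.0506]
eef_rot: [3.139, -0.001, -0.229]
force: [-0.2, 0.3, -1.8]
grip_width: 0.0417
grip_force: 30.0
```

To row units: 3 mm is 0.004, 2 mm is 0.0027.

Emit:
arm_command --plan '[[[0, 0, 0.0013, 0, 0, 0, 0.3], [0, 0, 0.0027, 0, 0, 0, 0.3], [0, 0, 0.004, 0, 0, 0, 0.3], [0, 0, 0.004, 0, 0, 0, 0.3]]]'

```text
time_s: 15.5
ee_pos: [0.4826, -0.3174, 0.0465]
eef_rot: [3.14, 0.0, -0.229]
force: [-0.7, 0.1, -2.1]
grip_width: 0.042
grip_force: 30.0
```

To row units: 3 mm is 0.004, 2 mm is 0.0027.

Emit:
arm_command --plan '[[[0, 0, 0.0013, 0, 0, 0, 0.3], [0, 0, 0.0027, 0, 0, 0, 0.3], [0, 0, 0.004, 0, 0, 0, 0.3], [0, 0, 0.004, 0, 0, 0, 0.3], [0, 0, 0.004, 0, 0, 0, 0.3]]]'

```text
time_s: 16.0
ee_pos: [0.4827, -0.3174, 0.0435]
eef_rot: [3.14, 0.0, -0.229]
force: [-0.9, 1.0, -1.0]
grip_width: 0.0422
grip_force: 30.0
```

To row units: 1 mm is 0.0013, 0.5 mm is 0.0007.

Emit:
arm_command --plan '[[[0, 0, 0.0007, 0, 0, 0, 0.3], [0, 0, 0.0013, 0, 0, 0, 0.3], [0, 0, 0.0013, 0, 0, 0, 0.3], [0, 0, 0.0013, 0, 0, 0, 0.3]]]'

```text
time_s: 16.4
ee_pos: [0.4827, -0.3174, 0.0427]
eef_rot: [3.14, -0.0, -0.229]
force: [-0.0, -0.1, -0.8]
grip_width: 0.042
grip_force: 30.0
```

To row units: 1 mm is 0.0013, 0.5 mm is 0.0007.

Emit:
arm_command --plan '[[[0, 0, 0.0007, 0, 0, 0, 0.3], [0, 0, 0.0013, 0, 0, 0, 0.3], [0, 0, 0.0013, 0, 0, 0, 0.3], [0, 0, 0.0013, 0, 0, 0, 0.3]]]'

```text
time_s: 16.8
ee_pos: [0.4828, -0.3175, 0.0426]
eef_rot: [3.14, -0.0, -0.229]
force: [-4.0, 3.4, 10.7]
grip_width: 0.0418
grip_force: 30.0
```

Firm contact at 10.7 N. I release and rise.

To row units: -170 mm is -0.2267, -135 mm is -0.18.

Emit:
arm_command --plan '[[[0, 0, -0.0007, 0, 0, 0, 0.05], [0, 0, -0.0007, 0, 0, 0, -0.3], [0, 0, -0.0007, 0, 0, 0, -0.4], [0, 0, -0.0007, 0, 0, 0, -0.4], [0, 0, -0.02, 0, 0, 0, -0.4], [0, 0, -0.06, 0, 0, 0, -0.4], [0, 0, -0.12, 0, 0, 0, -0.4], [0, 0, -0.18, 0, 0, 0, -0.4], [0, 0, -0.2267, 0, 0, 0, -0.4], [0, 0, -0.2267, 0, 0, 0, -0.4]]]'

```text
time_s: 17.8
ee_pos: [0.4841, -0.3181, 0.218]
eef_rot: [3.136, -0.008, -0.229]
force: [0.1, 1.2, -0.7]
grip_width: 0.0659
grip_force: 0.0
```

Run:
```python
from h import *
p,d,i=shot("wrist"); s=shot("side"); cv2.imwrite("pics/end.png",np.hstack([cv2.resize(p,(400,300)),cv2.resize(s[0],(400,300))]))
for q,dd,ii in((p,d,i),(s[0],s[1],s[2])):
    v,u=np.nonzero(dd>0); P=bydepth(np.c_[u,v].astype(float),ii,dd)
    for zr in((.076,.09),(.012,.035)):
        k=(P[:,2]>zr[0])&(P[:,2]<zr[1])&(abs(P[:,0]-.481)<.13)&(abs(P[:,1]+.318)<.11)
        print(zr,k.sum(),cv2.minAreaRect(P[k][:,:2].astype(np.float32)*1000),np.median(P[k,2]))
```

```text
(0.076, 0.09) 3374 ((483.9786376953125, -318.340087890625), (34.08481216430664, 118.09147644042969), 76.7953872680664) 0.08325321466975752
(0.012, 0.035) 5355 ((481.5423583984375, -317.518798828125), (80.16943359375, 200.301513671875), 76.53726196289062) 0.023396217879721348
(0.076, 0.09) 580 ((480.52899169921875, -319.6739807128906), (37.4741096496582, 120.23543548583984), 77.76935577392578) 0.0808948312490701
(0.012, 0.035) 1404 ((477.57171630859375, -317.2840270996094), (82.68887329101562, 201.999267578125), 76.645263671875) 0.02197901930113738
```

View pics/end.png

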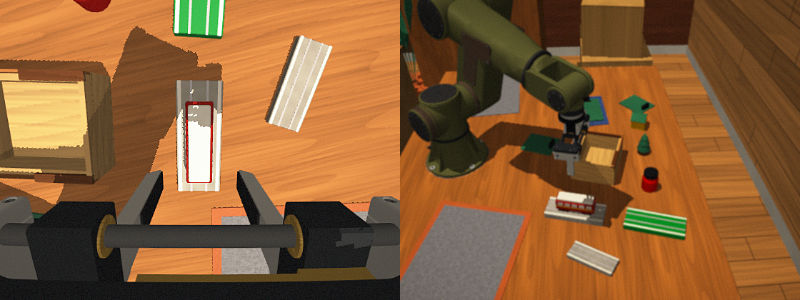

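The tram stands upright at wrist-view (200,142), within about 3 mm of the plinth's centre and aligned to within 1°. The lid is on the mat and the gripper is clear, so I hand in.

```bash
python3 -c "
from h import *
print(ctrl.hand_in())"
```

```text
the job is handed in; nothing more can be done
None
```

I handed the job in at about 18 s of the 64 s limit, with no verdict returned: the lid lies flat, handle up, on the mat, the tram stands upright on the plinth about 3 mm from centre and within 1° of the rails, and the house, jar and tree were not touched.

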